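# Draw out the clutch drum cradle past a lock of unknown state

## Task

Pull the cradle that carries the clutch drum (the wide round drum without teeth) all the way out to the robot's end of its slide jig, up against the near stop, so that the drum can be worked on, and let go. Its lock may or may not be on, which nobody can tell by looking: if the cradle will not come, slide that jig's square lock knob across to the other end of its slot and pull again. Leave the cradle of the other jig, with the stack of toothed gears, where it is.

Things in the scene. Friction and masses are not known exactly. Their poses are not given: they have to be found in the camera images.
- drum_jig: Fixed slide jig, steel base 270 x 120 x 16 mm. Origin: middle of its underside; x along the slide, away from the robot, y left, z up. On it a grey cradle (110 x 82 mm, top at 46 mm) with a clutch drum 90 mm across, flat top at 86 mm. The cradle slides only along x, from drum axis at x = +20 mm (start) to -60 mm (hard near stop); friction 2.5 N. Locked, it gives 3 to 5 mm, then holds firm.
- drum_grip (a point): Centre of the top of the steel hub stub on the middle of the clutch drum: a round upright post, 24 mm in diameter and 45 mm tall (86 to 131 mm above the bench), by which the cradle is pulled. Fixed to the cradle, on its centre line (jig y = 0).
- drum_knob (a point): Centre of the top of the drum jig's lock knob: upright square peg 18 x 18 mm, top at 82 mm, on a grey housing 36 mm high at the jig's far end (jig x = +115 mm). Slides only along jig y, from -18 mm (starts within 4 mm of it) to +18 mm; friction 2 N; stays where left. At one end the lock is on, at the other off; which is which differs from start to start and cannot be seen.
- gear_grip (a point): Centre of the top of the like stub (24 mm in diameter, top at 131 mm) on the other, equal jig, whose cradle carries a stack of three toothed gears in place of the drum. The jigs stand side by side about 0.3 m apart, either one on the left. This cradle slides freely and is to stay where it is.

How it is judged:
By the outcome, as a careful person would: the job done as asked, in the order asked, and still so for the second after the job is handed in, with the robot touching nothing.
It also fails if it takes over 48 s, if anything falls off the work surface, if the arm or the gripper's body presses on something with over 40 N, if the wrist force passes 120 N, or if a joint passes its speed limit or range.

## Robot

A 7-joint arm with a two-finger parallel gripper is mounted at the origin on the work surface. World frame = base frame: x ahead of the robot, y to its left, z up, the work surface at z = 0. Lengths are in m, angles in degrees, forces in N, time in s.
With the tool pointing down it reaches from about 0.425 to 1.025 m from the base axis. Payload 3.6 kg.
Tool frame: the origin (TCP) lies at the very end of the fingers, on their centre line; the grasp point (between the pads) lies 19 mm behind it; z points along the fingers, y is the line along which they close (so a half turn about z gives the same grasp; the last joint's range is limited). The gripper opens to 85 mm and grips with 20 to 120 N. Pads are 22 mm wide; open, the fingers measure 114 mm over their backs; the gripper's body (76 mm by 85 mm) begins 54 mm behind the grasp point. The pads swing forward as they close: fully open they stand 13 mm farther back than shut.
Start: joints at [65.861, 33.873, 2.773, 92.16, -1.908, 54.013, -1.931], TCP at [0.233, -0.686, 0.209] pointing down, gripper open.
Joint ranges: [-153.93, 153.93], [-27.13, 128.08], [-72.61, 78.16], [10.71, 143.7], [-87.88, 267.88], [4.46, 118.87], [-176.78, 176.78]. Speed limits (degrees/s): [147.25, 147.25, 180, 180, 180, 180, 180].

## Interface

Orientations are given as a 3x3 rotation matrix whose columns are the frame's x, y, z axes.
In Python, from rig import env gives the robot as it stands.
- The arm moves only by the shell command python3 -m pendant 'ROWS'. ROWS is text: rows parted by semicolons, each of 7 numbers parted by spaces: the finger opening in mm, from 0 to 85.4, then the shift along the world's x, y, z normalised to -1 to 1, where 1 is 0.2 m, then the turn, a rotation vector about the world's x, y, z normalised to -1 to 1, where 1 is 2 pi rad. In form: hand dx dy dz rx ry rz; .... A call has 1 to 8 rows; each row is the pose to reach, as a shift and turn from the pose commanded when the call began, turning the shorter way round; what a row does not reach only later rows make up. A row lasts 1/8 s, in which the tool goes at most 62.5 mm and 10.7 degrees, less where a joint would pass 70% of its speed; a pose out of reach is approached as far as the arm can. A call with a number of a shift or a turn outside -1 to 1 is refused whole. A call with a gripper value outside its range is refused whole. The fingers move at their own pace and stop on an object; the grip force is fixed at half the most. Time passes only in rows, so rows that repeat a pose let the fingers close. It gives the time, the measured TCP pose, the force, the opening and the grip force at its end, in the units of the state.
- env.get_state(): the state, without advancing time (a new reading comes with each control period).
- env.get_image(name): name is "scene" or "top"; returns a dict with "color" (384x512x3 uint8, red, green, blue), "z_map" (384x512 float32, m along the optical axis (not along the pixel's ray), 0 where there is no reading), "fx", "fy", "cx", "cy" (pixels), "rvec" (rotation vector, rad) and "tvec" (3), from world to camera coordinates, as OpenCV has them. Camera axes: x right, y down, z forward; pixel columns grow to the right and rows downward; lengths in m; the calibration is good to about 2 mm. A picture is of the moment at which its call begins.
- env.job_done(): hands the job in; it is judged then, once.
The state is a dict: "time": time; "q": joint angles; "dq": joint speeds; "joint_efforts": joint torques, N m; "ee_pos": TCP position; "ee_rot": TCP orientation; "force": force on the tool from outside, world axes, zero at the start; "wrist_torque": the same for the moment, N m; "grip_width": finger opening in m; "finger_force": force on a finger pad.
Only numpy, scipy, OpenCV 4.12 (cv2) and the standard library are available. Lean on these libraries where they do the work, as an engineer would, in place of code of your own. Each camera call takes 0.05 s, during which the arm holds its last target. There are 200 camera calls.

## Working session

There is one attempt and no reset: what is moved stays moved. The work goes in short steps, Python scripts to look and compute and a shell command to move; the robot and the scene stay as the last step left them, time stands still between calls to the robot, and variables do not carry over. Pictures are saved under pics/ and viewed, at most 10 in all, crops included, and the job is handed in when it is done.

```bash
mkdir -p pics
cat > h.py <<'E'
from rig import env
import numpy as np, cv2
def snap(n,f=None):
    d=env.get_image(n)
    if f: cv2.imwrite('pics/'+f,d['color'][:,:,::-1])
    return d
def cloud(d):
    z=d['z_map'];v,u=np.mgrid[:z.shape[0],:z.shape[1]]
    P=np.stack([(u-d['cx'])/d['fx']*z,(v-d['cy'])/d['fy']*z,z],-1)
    R=cv2.Rodrigues(np.array(d['rvec'],float))[0]
    W=(P-np.array(d['tvec']).reshape(3))@R
    W[z==0]=np.nan
    return W
E
python3 - <<'E'
from h import *
for n in('scene','top'):
    d=snap(n,n+'1.png'); W=cloud(d); np.save(n+'W.npy',W)
    R=cv2.Rodrigues(np.array(d['rvec'],float))[0]; print(n,-R.T@np.array(d['tvec']).reshape(3))
s=env.get_state();print(s['ee_pos'],s['ee_rot'],s['time'],s['grip_width'])
E
```

```text
scene [ 0.90426527 -0.32138346  0.6435993 ]
top [ 0.53190626 -0.00448505  0.8398957 ]
[ 0.23315258 -0.68565003  0.20825499] [[ 9.46732430e-01  3.22020342e-01 -7.77926172e-04]
 [ 3.22021254e-01 -9.46730593e-01  1.86967607e-03]
 [-1.34412780e-04 -2.02059173e-03 -9.99997950e-01]] 0.1 0.08570020983020846
```

View pics/top1.png

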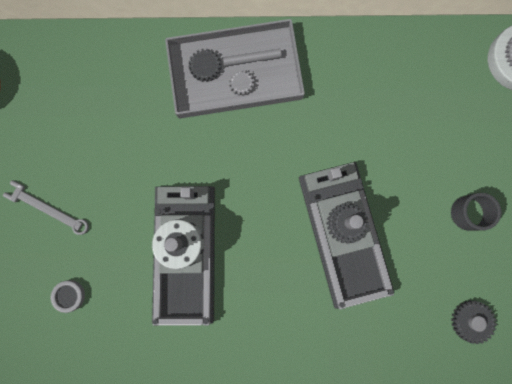

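View pics/scene1.png

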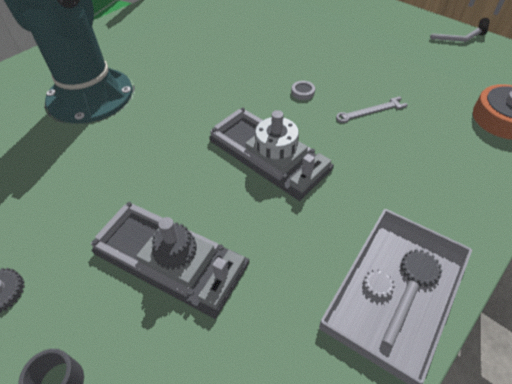

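The top view shows the drum jig at about (183,255), with the stub near (172,243) and the knob near (187,194). The gear jig is on the right, at about (345,235).

```bash
python3 - <<'E'
from h import *
W=np.load('topW.npy')
V=np.load('sceneW.npy')
for nm,W,(a,b,c,d) in(('top',W,(140,225,175,335)),('scene',V,(200,335,100,200))):
    S=W[c:d,a:b].reshape(-1,3); S=S[~np.isnan(S[:,0])]
    def show(n,lo,hi,m=None):
        p=S[(S[:,2]>lo)&(S[:,2]<hi)]
        if m is not None: p=p[m(p)]
        if len(p): print(nm,n,len(p),p.mean(0).round(4),p.min(0).round(4),p.max(0).round(4), 'mid',((p.min(0)+p.max(0))/2).round(4))
        return p
    show('stub',.124,.14); show('drum',.081,.092)
    st=S[S[:,2]>.124].mean(0)
    show('knob',.074,.09,lambda p:p[:,0]>st[0]+.06)
    p=show('base',.008,.06)
    if len(p):
        r=cv2.minAreaRect((p[:,:2]*1000).astype(np.float32)); print(r)
W=np.load('topW.npy');S=W[150:320,290:400].reshape(-1,3)
p=S[S[:,2]>.124];print('gear stub',p.mean(0))
E
python3 - <<'E'
import cv2
i=cv2.imread('pics/top1.png')[175:335,130:240]
cv2.imwrite('pics/crop1.png',cv2.resize(i,None,fx=3.7,fy=3.7,interpolation=cv2.INTER_CUBIC))
E
```

```text
top stub 158 [0.5207 0.1488 0.1309] [0.5087 0.1378 0.1243] [0.5325 0.1602 0.134 ] mid [0.5206 0.149  0.1291]
top drum 1767 [0.5242 0.1475 0.0863] [0.4766 0.1049 0.0811] [0.6228 0.193  0.0919] mid [0.5497 0.1489 0.0865]
top knob 95 [0.6147 0.1351 0.0817] [0.6065 0.1266 0.0743] [0.6229 0.1436 0.0859] mid [0.6147 0.1351 0.0801]
top base 6319 [0.4886 0.1433 0.0261] [0.3661 0.0892 0.0083] [0.635  0.2101 0.0599] mid [0.5006 0.1497 0.0341]
((500.56646728515625, 149.60531616210938), (120.8566665649414, 268.61602783203125), 89.88472747802734)
scene stub 99 [0.5246 0.1488 0.1298] [0.5115 0.1386 0.124 ] [0.5348 0.1634 0.1329] mid [0.5231 0.151  0.1285]
scene drum 914 [0.5325 0.1439 0.0859] [0.4782 0.1055 0.081 ] [0.6269 0.1941 0.0918] mid [0.5526 0.1498 0.0864]
scene knob 87 [0.6191 0.1345 0.0806] [0.6094 0.1265 0.0741] [0.6271 0.1461 0.0844] mid [0.6183 0.1363 0.0793]
scene base 4172 [0.5166 0.132  0.0278] [0.3677 0.0893 0.008 ] [0.6385 0.2094 0.06  ] mid [0.5031 0.1494 0.034 ]
((502.970703125, 149.15330505371094), (271.1903991699219, 119.30049896240234), 0.3866185247898102)
gear stub [ 0.55815114 -0.16616511  0.13071638]
```

View pics/crop1.png

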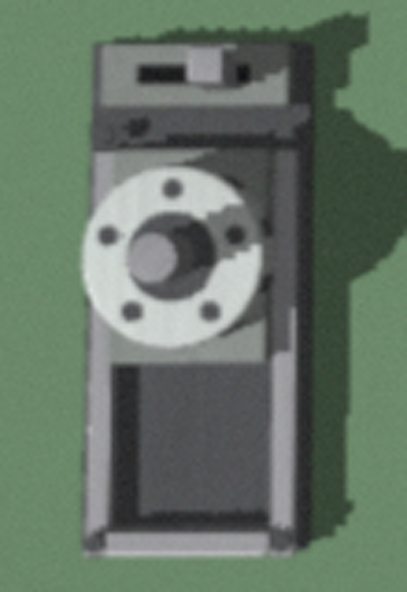

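The drum jig's yaw is about 0. The stub is at (0.522, 0.149) and the knob at (0.617, 0.1355). I'll move over now with the fingers closing along y.

```bash
python3 -m pendant '70 .25 .2 .1 0 0 0;70 .5 .5 .2 0 0 -.02;70 .75 .75 .2 0 0 -.04;70 1 1 .2 0 0 -.052;70 1 1 .2 0 0 -.052;70 1 1 .2 0 0 -.052' && python3 -m pendant '70 .1 .3 0 0 0 0;70 .2 .6 0 0 0 0;70 .3 .9 0 0 0 0;70 .3 1 0 0 0 0;70 .3 1 0 0 0 0' && python3 -m pendant '70 .1 .3 0 0 0 0;70 .15 .6 0 0 0 0;70 .15 .9 0 0 0 0;70 .15 1 0 0 0 0;70 .15 1 0 0 0 0'
```

```text
time: 0.85
ee_pos: [0.4376, -0.4819, 0.2488]
ee_rot: [[1.0, 0.01, 0.001], [0.01, -1.0, 0.003], [0.001, -0.003, -1.0]]
force: [-0.6, -0.3, 0.1]
grip_width: 0.0698
finger_force: 0.0
time: 1.48
ee_pos: [0.493, -0.2855, 0.249]
ee_rot: [[1.0, 0.003, -0.001], [0.003, -1.0, 0.0], [-0.001, -0.0, -1.0]]
force: [0.7, -0.3, 0.2]
grip_width: 0.07
finger_force: 0.0
time: 2.1
ee_pos: [0.5236, -0.0875, 0.2493]
ee_rot: [[1.0, 0.001, 0.0], [0.001, -1.0, -0.001], [0.0, 0.001, -1.0]]
force: [-0.0, -0.0, 0.1]
grip_width: 0.07
finger_force: 0.0
```

```bash
python3 -m pendant '70 0 .3 0 0 0 0;70 0 .6 0 0 0 0;70 0 .9 0 0 0 0;70 0 1 0 0 0 0;70 0 1 0 0 0 0' && python3 -m pendant '70 0 .18 0 0 0 0;70 0 .18 0 0 0 0;70 0 .18 -.25 0 0 0;70 0 .18 -.5 0 0 0;70 0 .18 -.65 0 0 0;70 0 .18 -.76 0 0 0;70 0 .18 -.76 0 0 0;70 0 .18 -.76 0 0 0'
```

```text
time: 2.72
ee_pos: [0.5247, 0.1121, 0.2492]
ee_rot: [[1.0, -0.0, 0.001], [-0.0, -1.0, -0.001], [0.001, 0.001, -1.0]]
force: [0.0, -0.1, -0.0]
grip_width: 0.07
finger_force: 0.0
time: 3.72
ee_pos: [0.5246, 0.1476, 0.098]
ee_rot: [[1.0, -0.002, 0.001], [-0.002, -1.0, -0.001], [0.001, 0.001, -1.0]]
force: [-1.4, 0.9, 0.6]
grip_width: 0.0701
finger_force: 0.0
```

Close the fingers, then try a gentle pull of 10 mm.

```bash
python3 -m pendant '10 0 0 0 0 0 0;10 0 0 0 0 0 0;10 0 0 0 0 0 0;10 0 0 0 0 0 0;10 0 0 0 0 0 0;10 0 0 0 0 0 0' && python3 -m pendant '10 -.01 0 0 0 0 0;10 -.02 0 0 0 0 0;10 -.03 0 0 0 0 0;10 -.04 0 0 0 0 0;10 -.045 0 0 0 0 0;10 -.05 0 0 0 0 0;10 -.05 0 0 0 0 0;10 -.05 0 0 0 0 0'
```

```text
time: 4.47
ee_pos: [0.5239, 0.1503, 0.0984]
ee_rot: [[1.0, 0.002, 0.001], [0.002, -1.0, 0.001], [0.001, -0.001, -1.0]]
force: [-0.4, -0.4, 6.2]
grip_width: 0.0211
finger_force: 58.5
time: 5.48
ee_pos: [0.5208, 0.1504, 0.0985]
ee_rot: [[1.0, 0.0, 0.014], [0.0, -1.0, 0.003], [0.014, -0.003, -1.0]]
force: [11.3, -0.3, -2.4]
grip_width: 0.0208
finger_force: 59.0
```

It moved 3 mm and the force is 11 N. I'll pull a bit harder to confirm.

```bash
python3 -m pendant '10 -.02 0 0 0 0 0;10 -.04 0 0 0 0 0;10 -.05 0 0 0 0 0;10 -.05 0 0 0 0 0;10 -.05 0 0 0 0 0'
```

```text
time: 6.1
ee_pos: [0.5208, 0.1505, 0.0987]
ee_rot: [[1.0, -0.002, 0.031], [-0.002, -1.0, 0.007], [0.031, -0.007, -0.999]]
force: [26.9, -1.6, -21.3]
grip_width: 0.0208
finger_force: 59.9
```

It's locked: it holds firm at 27 N. I'll relax the pull, release and rise, then go to the knob.

```bash
python3 -m pendant '10 .05 0 0 0 0 0;10 .09 0 0 0 0 0;10 .09 0 0 0 0 0;60 .09 0 0 0 0 0;60 .09 0 0 0 0 0;60 .09 0 0 0 0 0;60 .09 0 0 0 0 0;60 .09 0 0 0 0 0' && python3 -m pendant '60 0 0 .2 0 0 0;60 0 0 .4 0 0 0;60 0 0 .5 0 0 0;50 .2 -.04 .5 0 0 0;50 .4 -.07 .5 0 0 0;50 .48 -.07 .5 0 0 0;50 .48 -.07 .5 0 0 0;50 .48 -.07 .5 0 0 0'
python3 - <<'E'
from h import *
d=snap('scene','s2.png')
E
```

```text
time: 7.1
ee_pos: [0.5212, 0.1495, 0.0972]
ee_rot: [[1.0, 0.001, -0.0], [0.001, -1.0, -0.0], [-0.0, 0.0, -1.0]]
force: [-0.3, 0.4, 0.2]
grip_width: 0.06
finger_force: 0.0
time: 8.1
ee_pos: [0.6154, 0.1361, 0.1968]
ee_rot: [[1.0, 0.002, -0.003], [0.002, -1.0, -0.0], [-0.003, 0.0, -1.0]]
force: [-0.7, 0.0, -1.5]
grip_width: 0.05
finger_force: 0.0
```

View pics/s2.png

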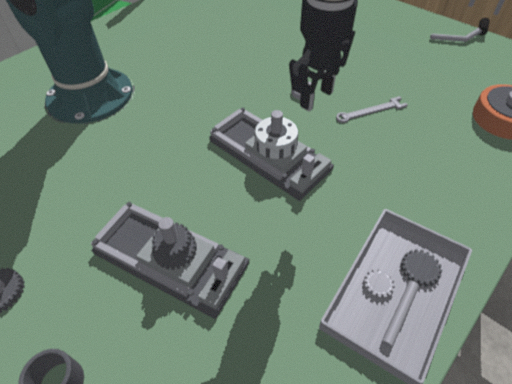

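The gripper (about 320,75) is clear of the stub and above the knob. I'll descend over the knob and grip it.

```bash
python3 -m pendant '50 .005 0 -.25 0 0 0;50 .005 0 -.45 0 0 0;50 .005 0 -.6 0 0 0;50 .005 0 -.7 0 0 0;50 .005 0 -.75 0 0 0;50 .005 0 -.75 0 0 0' && python3 -m pendant '8 0 0 0 0 0 0;8 0 0 0 0 0 0;8 0 0 0 0 0 0;8 0 0 0 0 0 0;8 0 0 0 0 0 0;8 0 0 0 0 0 0'
```

```text
time: 8.9
ee_pos: [0.6183, 0.1357, 0.0473]
ee_rot: [[1.0, 0.001, -0.0], [0.001, -1.0, -0.0], [-0.0, 0.0, -1.0]]
force: [-0.2, 0.3, -0.6]
grip_width: 0.0498
finger_force: 0.0
time: 9.65
ee_pos: [0.6193, 0.1358, 0.0486]
ee_rot: [[1.0, 0.001, 0.002], [0.001, -1.0, 0.001], [0.002, -0.001, -1.0]]
force: [-0.7, -0.5, 6.8]
grip_width: 0.0157
finger_force: 59.0
```

```bash
python3 -m pendant '8 0 .03 0 0 0 0;8 0 .06 0 0 0 0;8 0 .09 0 0 0 0;8 0 .12 0 0 0 0;8 0 .15 0 0 0 0;8 0 .175 0 0 0 0;8 0 .19 0 0 0 0;8 0 .19 0 0 0 0'
```

```text
time: 10.65
ee_pos: [0.6192, 0.1685, 0.0486]
ee_rot: [[1.0, -0.001, 0.0], [-0.001, -1.0, -0.006], [0.0, 0.006, -1.0]]
force: [0.1, -6.7, 8.1]
grip_width: 0.0159
finger_force: 59.4
```

The knob is at its stop. Release it and return to the stub.

```bash
python3 -m pendant '8 0 -.025 0 0 0 0;50 0 -.025 0 0 0 0;50 0 -.025 0 0 0 0;50 0 -.025 0 0 0 0;50 0 -.025 .2 0 0 0;50 0 -.025 .45 0 0 0;60 0 -.025 .75 0 0 0;60 0 -.025 .75 0 0 0' && python3 -m pendant '70 -.25 -.1 0 0 0 0;70 -.49 -.095 0 0 0 0;70 -.49 -.095 0 0 0 0;70 -.49 -.095 -.2 0 0 0;70 -.49 -.095 -.4 0 0 0;70 -.49 -.095 -.5 0 0 0;70 -.49 -.095 -.5 0 0 0' && python3 -m pendant '10 0 0 0 0 0 0;10 0 0 0 0 0 0;10 0 0 0 0 0 0;10 0 0 0 0 0 0;10 0 0 0 0 0 0;10 0 0 0 0 0 0'
python3 - <<'E'
from h import *
d=snap('top','t3.png');W=cloud(d)
S=W.reshape(-1,3);p=S[(S[:,2]>.074)&(S[:,2]<.09)&(S[:,0]>.602)&(S[:,0]<.635)&(abs(S[:,1]-.15)<.05)];print(len(p),p.mean(0) if len(p) else 0)
E
```

```text
time: 11.65
ee_pos: [0.6224, 0.1701, 0.2029]
ee_rot: [[1.0, 0.001, 0.011], [0.001, -1.0, 0.004], [0.011, -0.004, -1.0]]
force: [0.9, 0.5, -0.1]
grip_width: 0.0599
finger_force: 0.0
time: 12.52
ee_pos: [0.5196, 0.1493, 0.0952]
ee_rot: [[1.0, 0.001, -0.004], [0.001, -1.0, -0.001], [-0.004, 0.001, -1.0]]
force: [0.3, -0.4, -0.2]
grip_width: 0.0701
finger_force: 0.0
time: 13.28
ee_pos: [0.5213, 0.1503, 0.0986]
ee_rot: [[1.0, 0.001, 0.002], [0.001, -1.0, 0.001], [0.002, -0.001, -1.0]]
force: [-1.1, 1.1, 6.4]
grip_width: 0.021
finger_force: 58.5
99 [0.61462488 0.16661948 0.08144801]
```

View pics/t3.png

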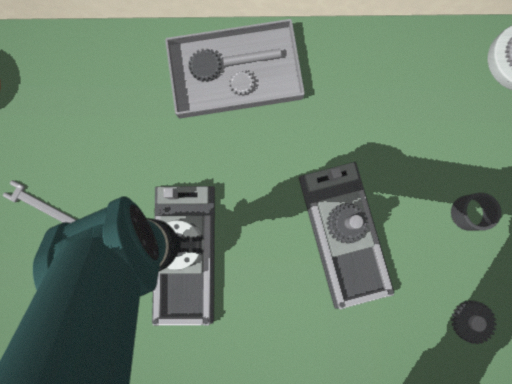

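The knob is now at the left end of its slot (168,193), and the stub is gripped. Pull again.

```bash
python3 -m pendant '10 -.02 0 0 0 0 0;10 -.04 0 0 0 0 0;10 -.07 0 0 0 0 0;10 -.1 0 0 0 0 0;10 -.13 0 0 0 0 0;10 -.16 0 0 0 0 0;10 -.19 0 0 0 0 0;10 -.19 0 0 0 0 0'
```

```text
time: 14.32
ee_pos: [0.4835, 0.1503, 0.0985]
ee_rot: [[1.0, 0.001, 0.003], [0.001, -1.0, 0.001], [0.003, -0.001, -1.0]]
force: [-0.8, 1.6, 8.7]
grip_width: 0.0209
finger_force: 59.4
```

```bash
python3 -m pendant '10 -.03 0 0 0 0 0;10 -.07 0 0 0 0 0;10 -.11 0 0 0 0 0;10 -.15 0 0 0 0 0;10 -.18 0 0 0 0 0;10 -.21 0 0 0 0 0;10 -.24 0 0 0 0 0;10 -.24 0 0 0 0 0'
```

```text
time: 15.32
ee_pos: [0.4426, 0.1504, 0.0987]
ee_rot: [[1.0, -0.001, 0.015], [-0.001, -1.0, 0.004], [0.015, -0.004, -1.0]]
force: [12.4, -1.9, -3.8]
grip_width: 0.0212
finger_force: 60.0
```

It's at the stop: about 80 mm of travel and 12 N. Ease off slightly, open, and rise.

```bash
python3 -m pendant '10 .025 0 0 0 0 0;10 .025 0 0 0 0 0;70 .025 0 0 0 0 0;70 .025 0 0 0 0 0;70 .025 0 0 0 0 0;70 .025 0 0 0 0 0;70 .025 0 .2 0 0 0;70 .025 0 .4 0 0 0' && python3 -m pendant '70 0 0 .2 0 0 0;70 0 0 .4 0 0 0;70 .3 .3 .4 0 0 0;70 .6 .6 .4 0 0 0;70 .9 .9 .4 0 0 0;70 .9 .9 .4 0 0 0;70 .9 .9 .4 0 0 0'
python3 - <<'E'
from h import *
for n in('top','scene'):
    d=snap(n,n+'4.png');W=cloud(d).reshape(-1,3)
    for nm,y in(('drum',.149),('gear',-.166)):
        p=W[(abs(W[:,2]-.129)<.006)&(abs(W[:,1]-y)<.03)&(abs(W[:,0]-.5)<.1)];print(n,nm,len(p),p.mean(0),(p.min(0)+p.max(0))/2)
E
```

```text
time: 16.32
ee_pos: [0.4386, 0.1493, 0.1777]
ee_rot: [[1.0, 0.001, -0.002], [0.001, -1.0, -0.001], [-0.002, 0.001, -1.0]]
force: [0.9, 0.3, 0.3]
grip_width: 0.07
finger_force: 0.0
time: 17.2
ee_pos: [0.6208, 0.334, 0.2559]
ee_rot: [[1.0, 0.005, -0.0], [0.005, -1.0, 0.002], [-0.0, -0.002, -1.0]]
force: [-0.9, -0.7, -0.5]
grip_width: 0.0701
finger_force: 0.0
top drum 163 [0.44111983 0.14878213 0.13097616] [0.44102395 0.14900949 0.12921561]
top gear 160 [ 0.55819926 -0.16598548  0.13060892] [ 0.55798904 -0.16628389  0.12919051]
scene drum 89 [0.44511846 0.14863538 0.12951886] [0.44379325 0.15007599 0.12788034]
scene gear 183 [ 0.56201675 -0.16684636  0.12981612] [ 0.56037611 -0.16609283  0.12792957]
```

View pics/scene4.png

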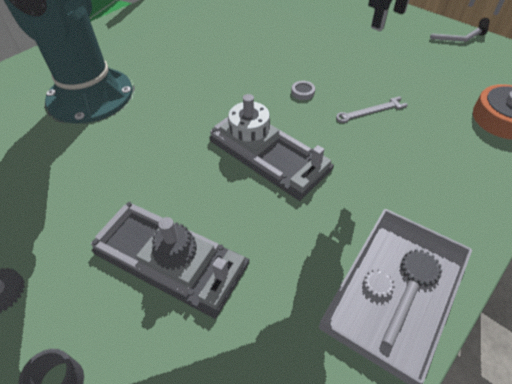

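The drum cradle is at the near end, with its stub at (249,105) in the image; both views measure 79.5 mm of travel. The gear jig hasn't moved and the gripper is clear, so I'm handing in.

```bash
python3 -c "
from rig import env
print(env.job_done())"
```

```text
the job is handed in; nothing more can be done
None
```

The clutch-drum cradle is out against its near stop and released: its lock was on, so I slid the knob across and pulled again. The gear cradle was left where it was, and the job was handed in at about 17 s.

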